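Fasten the packed jewellery box

TASK

The square jewellery box on the dresser is packed: swing its standing steel hasp over and down so that it lies flat on the lid with the catch through its slot. Leave the hasp of the long box standing as it is, and do not knock the lotion bottle.

Things in the scene. Friction and masses are not known exactly. Their poses are not given: they have to be found in the camera images.
- square_hasp (a joint): Hasp to close, on the square box's top. Steel plate 36 mm wide, 4 thick; slot; round end bar (12 mm diameter, 36 long, parallel to the pin) 75 mm from its pin. In rad: 0 = flat on the lid, catch through the slot; 1.57 = upright; 2.2 = stop, leaning back. Starts at 1.1 to 1.9. Stiff pin: stays where left, turns with 1 to 2 N at the bar. Shut, the bar's top is 6 mm above the pin.
- square_hinge (a point): Middle of that hasp's pin, 6 mm above the flat top of the square box (fixed, 150 x 150 x 95 mm high; left or right of the long one). x: level from pin to catch, the way it swings shut, away from the robot within 25 degrees; y along the pin; z up. The catch, a steel staple 5 mm thick, is 27 to 45 mm along x, its top 14 mm above the lid. The top is clear 50 mm behind the pin, 75 mm to each side.
- long_tip (a point): Middle of the end bar of the other hasp, which must stay as it is: the same kind of hasp, standing up, on a fixed long low wooden box 140 x 230 mm in plan and 60 mm high, beside the square one.
- bottle: Frosted glass lotion bottle with an aluminium pump, 60 mm diameter, 166 mm high, loose, standing beyond the boxes. Origin at the centre of its underside. Leave it standing.

How it is judged (in metres and radians):
At the end, for the whole second after the job is handed in: The square box's hasp lies flat over the catch (within 0.17 rad, about 10 degrees, of shut) and is still; the end of the long box's hasp is within 15 mm of where it started; the bottle stands upright within 30 mm of where it started (value of joint square_hasp below 0.17 rad and velocity of joint square_hasp between -0.1 and 0.1 rad/s and distance of long_tip from where it was at the start of the episode below 0.015 m and distance of bottle from where it was at the start of the episode below 0.03 m and angle between bottle's own z axis and vertical below 0.2 rad); the robot touches nothing.
It fails at once if the long box's hasp is moved (its end by more than 15 mm) (distance of long_tip from where it was at the start of the episode above 0.015 m).
It fails at once if the lotion bottle is knocked (moved over 30 mm or tipped) (distance of bottle from where it was at the start of the episode above 0.03 m or angle between bottle's own z axis and vertical above 0.35 rad).
It also fails if it takes over 32 s, if anything falls off the work surface, if the arm or the gripper's body presses on something with over 40 N, if the wrist force passes 120 N, or if a joint passes its speed limit or range.

ROBOT

A 6-joint arm with a two-finger parallel gripper is mounted at the origin on the work surface. World frame = base frame: x ahead of the robot, y to its left, z up, the work surface at z = 0. Lengths are in m, angles in degrees, forces in N, time in s.
With the tool pointing down it reaches from about 0.225 to 0.725 m from the base axis. Payload 3.1 kg.
Tool frame: the origin (TCP) lies midway between the tips of the shut fingers; the grasp point (between the pads) lies 19 mm behind it; x points along the fingers, z is the direction in which the jaws open and shut, and the axes are right-handed (so a half turn about x gives the same grasp; the last joint's range is limited). The gripper opens to 85 mm and grips with 20 to 120 N. Pads are 22 mm wide; open, the fingers measure 114 mm over their backs; the gripper's body (76 mm by 85 mm) begins 54 mm behind the grasp point. The pads swing forward as they close: fully open they stand 13 mm farther back than shut.
Start: joints at [-72.697, 2.75, 5.684, 92.934, 0, 82.678], TCP at [0.219, -0.477, 0.231] pointing down, gripper open.
Joint ranges: [-166.93, 166.93], [-56.73, 111.36], [-69.38, 81.34], [-121.58, 131.49], [-85.45, 84.26], [-180, 180]. Speed limits (degrees/s): [159.86, 159.86, 180, 180, 180, 180].

INTERFACE

Orientations are given as [roll, pitch, yaw] about the fixed x, y, z axes, in that order (R = Rz(yaw) Ry(pitch) Rx(roll)).
In Python, from workcell import r gives the robot as it stands.
- The arm moves only by the tool move_arm, never from a script. Its argument "commands" is a list of rows, each a list of 5 numbers: the shift along the tool's x, y, z in units of 50 mm (1.0 is 50 mm), then the turn about the tool's x in units of 8 degrees (1.0 is 8 degrees), then the finger opening in mm, from 0 to 85.4. In form: [[dx, dy, dz, spin, gripper], ...]. A call has 1 to 12 rows; each row shifts and turns the commanded pose from where the row before left it, along the tool's axes as they then stand; what a row does not reach is not made up. A row lasts 1/10 s, in which the tool goes at most 50 mm and 8.59 degrees, less where a joint would pass 70% of its speed; a pose out of reach is approached as far as the arm can. A call is refused whole if a number of a shift passes 1 or a number of a turn 1, either way. A call with a gripper value outside its range is refused whole. The fingers move at their own pace and stop on an object; "grip_force" is the grip in N (left out, the last holds). Time passes only in rows, so rows that do not move let the fingers close. It gives the time, the measured TCP pose, the force and the opening at its end, in the units of the state.
- r.read_state(): the state, without advancing time (a new reading comes with each control period).
- r.camera(name): name is "scene" or "top" or "wrist"; returns a dict with "image" (384x512x3 uint8, red, green, blue), "range_z" (384x512 float32, m along the optical axis (not along the pixel's ray), 0 where there is no reading), "mtx" (3x3 intrinsics, pixels), "R" (3x3) and "t" (3): a world point X has camera coordinates R X + t. Camera axes: x right, y down, z forward; pixel columns grow to the right and rows downward; lengths in m; the calibration is good to about 2 mm. A picture is of the moment at which its call begins.
- r.sign_off(): hands the job in, once; it reports no verdict.
Trained networks look in the newest picture that a camera, given by its name, has taken for a name from the list of things; names that differ only in an ending like _2 or _b are one class to them, and where a whole thing is asked for, a point or a joint stands for the part that bears it (a point fixed in the world has none). Each returns a list of dicts, best first, with "conf" (0 to 1); they miss things now and then, are a little off and sometimes report something else, mostly with a low value. They report only what shows in the picture. A call takes as long as a camera call.
- r.find_in(thing, camera): "position" ([x, y, z] in m, in the coordinates of the camera as it stood for that picture, good to about 4 mm: the middle of the surface that is visible of it).
The state is a dict: "time": time; "joints": joint angles; "qvel": joint speeds; "tau": joint torques, N m; "ee_pos": TCP position; "tool_rot": TCP orientation; "wrist_force": force on the tool from outside, world axes, zero at the start; "torque": the same for the moment, N m; "width": opening from 0.0 (shut) to 1.0 (fully open).
Only numpy, scipy, OpenCV 4.12 (cv2) and the standard library are available. Lean on these libraries where they do the work, as an engineer would, in place of code of your own. Each camera call takes 0.05 s, during which the arm holds its last target. There are 200 camera calls.

## Working session

There is one attempt and no reset: what is moved stays moved. The work goes in short steps, Python scripts to look and compute and a tool call to move; the robot and the scene stay as the last step left them, time stands still between calls to the robot, and variables do not carry over. Pictures are saved under pics/ and viewed, about 8 in all and at most 12, crops included, and the job is handed in when it is done.

Besides the shell and the picture viewer there is one more tool, called after ">>>" by a JSON object that holds its "name" and its "arguments", one argument or row to a line. move_arm: Moves the arm, as the interface text tells. Its arguments: {"type":"object","properties":{"commands":{"type":"array"},"grip_force":{"type":"number"}},"required":["commands"]}

```bash
mkdir -p pics
cat > h.py <<'E'
import numpy as np, cv2
from workcell import r
def world(c,p): return c["R"].T@(np.asarray(p)-c["t"])
def cloud(c):
    z=c["range_z"]; v,u=np.mgrid[:z.shape[0],:z.shape[1]]
    K=c["mtx"]; P=np.stack([(u-K[0,2])/K[0,0]*z,(v-K[1,2])/K[1,1]*z,z],-1)
    W=(P-c["t"])@c["R"]; W[z==0]=np.nan; return W
E
python3 - <<'E'
from h import *
ims=[]
for n in ("scene","top"):
    c=r.camera(n); np.savez(f"{n}0.npz",**c); ims.append(c["image"])
    print(n, "cam pos",world(c,[0,0,0]).round(3))
    for t in ("square_hasp","square_hinge","long_tip","bottle"):
        print(t,[(round(d["conf"],2),world(c,d["position"]).round(3)) for d in r.find_in(t,n)][:3])
cv2.imwrite("pics/a.png",cv2.resize(np.vstack(ims)[:,:,::-1],None,fx=0.78,fy=0.78)); 
s=r.read_state(); print({k:np.round(v,3) for k,v in s.items()})
E
```

```text
scene cam pos [1.185 0.425 0.791]
square_hasp [(0.91, array([ 0.561, -0.171,  0.144]))]
square_hinge [(0.95, array([ 0.601, -0.146,  0.095]))]
long_tip [(0.98, array([0.514, 0.179, 0.109]))]
bottle [(0.55, array([ 0.81 , -0.057,  0.096]))]
top cam pos [ 0.513 -0.013  0.883]
square_hasp [(0.65, array([ 0.561, -0.166,  0.178]))]
square_hinge [(0.75, array([ 0.576, -0.162,  0.097]))]
long_tip [(0.6, array([0.516, 0.172, 0.116]))]
bottle [(0.58, array([ 0.789, -0.068,  0.114]))]
{'time': np.float64(0.5), 'joints': array([-7.2696e+01,  2.7490e+00,  5.6810e+00,  9.2934e+01,  2.0000e-03,
        8.2677e+01]), 'qvel': array([ 0.015, -0.107,  0.121,  0.006, -0.072, -0.069]), 'tau': array([-1.0000e-03, -3.3821e+01,  3.1978e+01,  3.0000e-03, -0.0000e+00,
        0.0000e+00]), 'ee_pos': array([ 0.219, -0.477,  0.231]), 'tool_rot': array([127.933,  89.997,  62.56 ]), 'wrist_force': array([0.204, 0.685, 0.632]), 'torque': array([-0.03 , -0.042, -0.008]), 'width': np.float64(0.997)}
```

View pics/a.png

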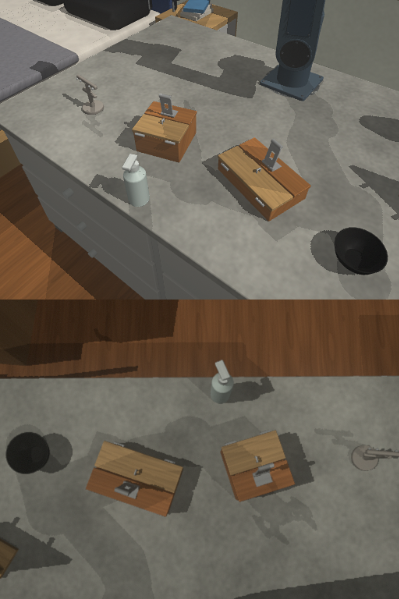

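Run:
```python
from h import *
ims=[]
for n in ("scene","top"):
    c=dict(np.load(f"{n}0.npz")); W=cloud(c)
    near=(abs(W[...,0]-.58)<.15)&(abs(W[...,1]+.165)<.13)
    lid=near&(abs(W[...,2]-.095)<.005)
    if n=="top":
        print("lid",cv2.minAreaRect(W[lid][:,:2].astype(np.float32)*1000))
    m=near&(W[...,2]>.108)&(W[...,2]<.25)
    P=W[m]; print(n,len(P),P.min(0).round(3),P.max(0).round(3),P.mean(0).round(3))
    for z0 in np.arange(.1,.19,.01):
        q=W[near&(abs(W[...,2]-z0-.005)<.005)]
        if len(q) and z0>.1: print(round(z0+.005,3),len(q),q.mean(0).round(3),q.min(0).round(3),q.max(0).round(3))
    v,u=np.where(m); print("px",u.min(),u.max(),v.min(),v.max())
    cu,cv=int(u.mean()),int(v.mean())
    ims.append(cv2.resize(c["image"][cv-40:cv+50,cu-50:cu+60],None,fx=5,fy=5,interpolation=cv2.INTER_CUBIC)[:300+150])
cv2.imwrite("pics/b.png",cv2.resize(np.hstack(ims)[:,:,::-1],(800,327)))
```

```text
scene 319 [ 0.549 -0.187  0.108] [ 0.596 -0.148  0.183] [ 0.561 -0.166  0.148]
0.115 41 [ 0.556 -0.169  0.115] [ 0.549 -0.187  0.11 ] [ 0.563 -0.151  0.12 ]
0.125 39 [ 0.557 -0.168  0.124] [ 0.551 -0.184  0.12 ] [ 0.563 -0.152  0.13 ]
0.135 30 [ 0.558 -0.167  0.135] [ 0.55  -0.187  0.13 ] [ 0.565 -0.15   0.14 ]
0.145 30 [ 0.559 -0.167  0.145] [ 0.551 -0.184  0.14 ] [ 0.566 -0.151  0.15 ]
0.155 47 [ 0.561 -0.167  0.155] [ 0.554 -0.185  0.15 ] [ 0.567 -0.148  0.16 ]
0.165 40 [ 0.562 -0.166  0.164] [ 0.553 -0.185  0.16 ] [ 0.567 -0.15   0.169]
0.175 55 [ 0.564 -0.164  0.176] [ 0.553 -0.184  0.171] [ 0.573 -0.148  0.18 ]
0.185 25 [ 0.564 -0.167  0.181] [ 0.556 -0.18   0.18 ] [ 0.57  -0.151  0.183]
px 204 221 120 155
lid ((572.8150634765625, -165.72674560546875), (152.0266876220703, 154.0411834716797), 17.02552604675293)
top 190 [ 0.548 -0.188  0.109] [ 0.593 -0.151  0.183] [ 0.561 -0.167  0.163]
0.115 14 [ 0.558 -0.166  0.115] [ 0.548 -0.187  0.11 ] [ 0.593 -0.154  0.12 ]
0.125 15 [ 0.555 -0.172  0.124] [ 0.55  -0.188  0.12 ] [ 0.559 -0.155  0.13 ]
0.135 9 [ 0.556 -0.167  0.134] [ 0.551 -0.187  0.13 ] [ 0.561 -0.153  0.137]
0.145 5 [ 0.554 -0.154  0.145] [ 0.552 -0.157  0.142] [ 0.556 -0.153  0.149]
0.155 3 [ 0.554 -0.155  0.153] [ 0.554 -0.158  0.151] [ 0.554 -0.153  0.156]
0.165 3 [ 0.556 -0.152  0.164] [ 0.555 -0.153  0.16 ] [ 0.557 -0.152  0.168]
0.175 81 [ 0.562 -0.167  0.178] [ 0.552 -0.186  0.171] [ 0.573 -0.151  0.18 ]
0.185 50 [ 0.562 -0.169  0.181] [ 0.556 -0.185  0.18 ] [ 0.569 -0.154  0.183]
px 326 350 202 224
```

View pics/b.png

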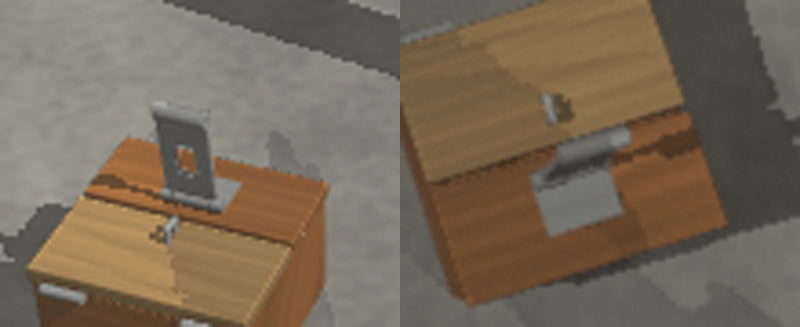

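```bash
cat >> h.py <<'E'
from scipy.spatial.transform import Rotation as Ro
yaw=np.radians(17.); ex=np.array([np.cos(yaw),np.sin(yaw),0]); ey=np.array([-np.sin(yaw),np.cos(yaw),0]); PIN=np.array([.553,-.168,.101])
def to(xp,yp,zp):
    "world point from hinge coordinates (mm)"
    return PIN+(xp*ex+yp*ey+np.array([0,0,zp]))/1000
def tool(s):
    R=Ro.from_euler("xyz",s["tool_rot"],degrees=True).as_matrix(); return R
def rep(s=None):
    s=s or r.read_state(); d=(s["ee_pos"]-PIN)*1000; R=tool(s)
    print("t",s["time"],"hinge xyz",np.round([d@ex,d@ey,d[2]],1),"F",np.round(s["wrist_force"],1),"w",round(float(s["width"]),2))
    print("tool axes in hinge frame\n",np.round(np.array([ex,ey,[0,0,1]])@R,3)); return s,R
E
python3 - <<'E'
from h import *
s,R=rep()
a=np.degrees(np.arctan2(R[:,1]@ey,R[:,1]@ex)); print("tool y angle from x'",a,"spin +8 =>",)
R2=R@Ro.from_euler("x",8,degrees=True).as_matrix(); print(np.degrees(np.arctan2(R2[:,1]@ey,R2[:,1]@ex)))
E
```

```text
t 0.5 hinge xyz [-410.  -198.   130.3] F [0.2 0.7 0.6] w 1.0
tool axes in hinge frame
 [[ 0.     0.991  0.133]
 [ 0.     0.133 -0.991]
 [-1.     0.    -0.   ]]
tool y angle from x' 7.626688621017819 spin +8 =>
-0.3733113800901161
```

>>> {"name": "move_arm", "arguments": {
  "commands": [
    [0, 0, 0, 0.95, 0],
    [0, 0.68, -0.36, 0, 0],
    [0, 0.68, -0.36, 0, 0],
    [0, 0.68, -0.36, 0, 0],
    [0, 0.68, -0.36, 0, 0],
    [0, 0.68, -0.36, 0, 0],
    [0, 0.68, -0.36, 0, 0],
    [0, 0.68, -0.36, 0, 0],
    [0, 0.68, -0.36, 0, 0],
    [0, 0.68, -0.36, 0, 0],
    [0, 0.68, -0.36, 0, 0],
    [0, 0, 0, 0, 0]
  ]
}}

```text
time: 1.7
ee_pos: [0.4936, -0.2023, 0.231]
tool_rot: [124.9, 89.9, 52.2]
wrist_force: [-0.4, -0.9, -0.0]
width: -0.002
```

Run:
```python
from h import *
rep()
```

```text
t 1.7 hinge xyz [-66.8 -15.4 130. ] F [-0.4 -0.9 -0. ] w -0.0
tool axes in hinge frame
 [[ 0.002  1.     0.006]
 [ 0.001  0.006 -1.   ]
 [-1.     0.002 -0.001]]
```

>>> {"name": "move_arm", "arguments": {
  "commands": [
    [0, 0.4, -0.3, 0, 0],
    [0.35, 0, 0, 0, 0],
    [0.35, 0, 0, 0, 0],
    [0.35, 0, 0, 0, 0],
    [0.35, 0, 0, 0, 0],
    [0, 0, 0, 0, 0],
    [0, 0, 0, 0, 0]
  ]
}}

```text
time: 2.4
ee_pos: [0.5053, -0.1858, 0.1613]
tool_rot: [-118.3, 90.0, 168.6]
wrist_force: [1.5, 0.1, 0.2]
width: 0.004
```

Run:
```python
from h import *
rep()
a=[r.camera(n)["image"] for n in ("scene","wrist")]
t=r.camera("top")["image"]
cv2.imwrite("pics/c.png",np.hstack([cv2.resize(a[0][80:230,130:330],(400,300)),cv2.resize(t[140:290,240:440],(400,300))])[:,:,::-1])
```

```text
t 2.4 hinge xyz [-50.8  -3.   60.3] F [1.5 0.1 0.2] w 0.0
tool axes in hinge frame
 [[-0.001  1.    -0.   ]
 [ 0.    -0.    -1.   ]
 [-1.    -0.001 -0.   ]]
```

View pics/c.png

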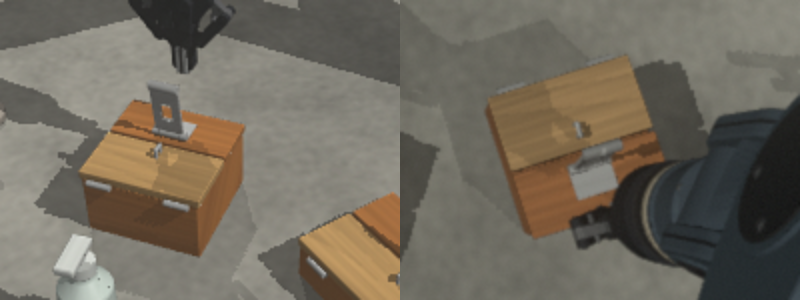

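>>> {"name": "move_arm", "arguments": {
  "commands": [
    [0, 0.3, -0.06, 0, 0],
    [0, 0.3, 0, 0, 0],
    [0, 0.2, 0, 0, 0],
    [0, 0.2, 0, 0, 0],
    [0, 0.2, 0, 0, 0],
    [0, 0.2, 0, 0, 0],
    [0, 0.2, 0, 0, 0],
    [0, 0, 0, 0, 0],
    [0, 0, 0, 0, 0]
  ]
}}

```text
time: 3.45
ee_pos: [0.5821, -0.159, 0.1616]
tool_rot: [74.6, 89.9, 1.6]
wrist_force: [-0.6, -0.4, 0.7]
width: 0.001
```

Run:
```python
from h import *
rep()
a=r.camera("scene")["image"]
cv2.imwrite("pics/d.png",cv2.resize(a[80:200,150:310],(640,480),interpolation=cv2.INTER_CUBIC)[:,:,::-1])
```

```text
t 3.45 hinge xyz [30.5  0.1 60.6] F [-0.6 -0.4  0.7] w 0.0
tool axes in hinge frame
 [[ 0.001  1.     0.001]
 [-0.     0.001 -1.   ]
 [-1.     0.001  0.   ]]
```

View pics/d.png

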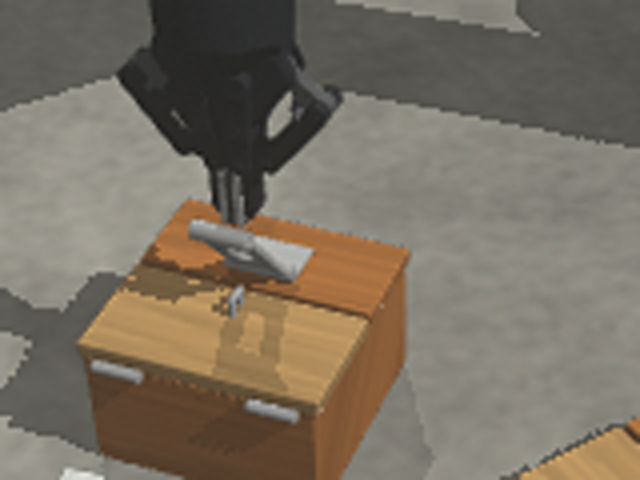

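>>> {"name": "move_arm", "arguments": {
  "commands": [
    [0, 0.2, 0, 0, 0],
    [0, 0.2, 0, 0, 0],
    [0, 0.2, 0, 0, 0],
    [0.15, 0.05, 0, 0, 0],
    [0.15, 0.05, 0, 0, 0],
    [0.15, 0.05, 0, 0, 0],
    [0.15, 0.05, 0, 0, 0],
    [0.15, 0.03, 0, 0, 0],
    [0.15, 0.03, 0, 0, 0],
    [0, 0, 0, 0, 0],
    [0, 0, 0, 0, 0]
  ]
}}

```text
time: 4.6
ee_pos: [0.6357, -0.1431, 0.1224]
tool_rot: [82.3, 88.2, 9.5]
wrist_force: [19.8, 7.8, 5.0]
width: 0.003
```

Run:
```python
from h import *
rep()
a=r.camera("scene")["image"]
cv2.imwrite("pics/e.png",cv2.resize(a[80:200,150:310],(640,480),interpolation=cv2.INTER_CUBIC)[:,:,::-1])
```

```text
t 4.6 hinge xyz [86.4 -0.3 21.4] F [19.8  7.8  5. ] w 0.0
tool axes in hinge frame
 [[ 0.03   1.     0.005]
 [-0.004  0.005 -1.   ]
 [-1.     0.03   0.004]]
```

View pics/e.png

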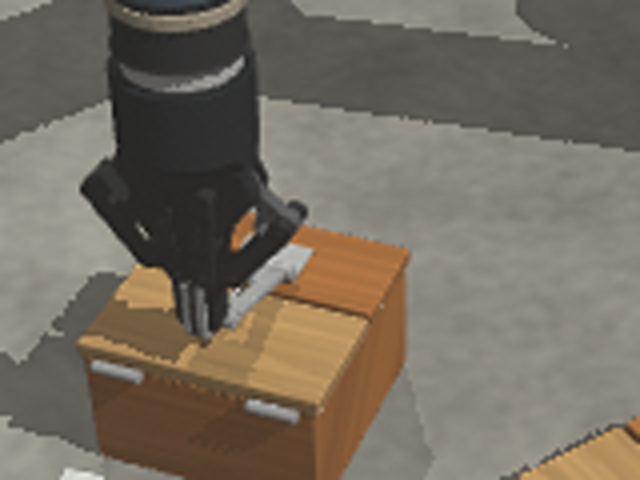

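>>> {"name": "move_arm", "arguments": {
  "commands": [
    [0, 0.15, 0, 0, 0],
    [0, 0.2, 0, 0, 0],
    [-0.3, 0.05, 0, 0, 0],
    [-0.3, 0, 0, 0, 0],
    [-0.3, 0, 0, 0, 0],
    [0, 0, 0, 0, 0],
    [0, 0, 0, 0, 0]
  ]
}}

```text
time: 5.35
ee_pos: [0.6422, -0.141, 0.1623]
tool_rot: [53.3, 89.9, -19.7]
wrist_force: [-0.3, -0.1, -0.0]
width: -0.002
```

Run:
```python
from h import *
rep()
c=r.camera("scene"); a=c["image"]; W=cloud(c)
H=np.stack([(W-PIN)@ex,(W-PIN)@ey,(W-PIN)[...,2]],-1)*1000
for x in range(0,95,8):
    m=(abs(H[...,0]-x)<4)&(abs(H[...,1])<22)&(H[...,2]>0)&(H[...,2]<55)
    if m.any(): print(x,m.sum(),np.percentile(H[m][:,2],[5,50,95]).round(1))
cv2.imwrite("pics/f.png",cv2.resize(a[80:200,150:310],(640,480),interpolation=cv2.INTER_CUBIC)[:,:,::-1])
```

```text
t 5.35 hinge xyz [93.2 -0.3 61.3] F [-0.3 -0.1 -0. ] w -0.0
tool axes in hinge frame
 [[ 0.002  1.     0.   ]
 [-0.001  0.    -1.   ]
 [-1.     0.002  0.001]]
0 36 [1.2 4.  6.8]
8 29 [1.3 3.2 5.5]
16 22 [3.7 5.7 6.8]
24 27 [4.2 7.3 9.2]
32 22 [ 5.3  8.7 10.2]
40 19 [10.  11.2 13.5]
48 20 [11.8 13.6 16.2]
56 29 [13.2 15.7 17. ]
64 14 [15.8 17.1 19.9]
72 45 [16.9 21.9 24.3]
80 35 [15.  19.1 23.1]
```

View pics/f.png

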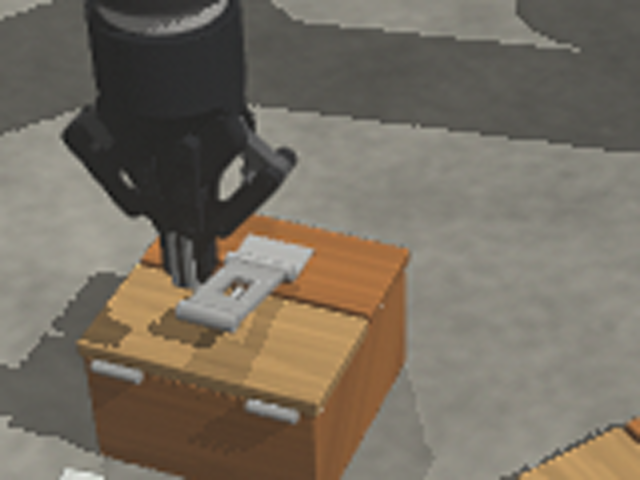

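>>> {"name": "move_arm", "arguments": {
  "commands": [
    [0, -0.2, 0, 0, 0],
    [0, -0.18, 0, 0, 0],
    [0.3, 0, 0, 0, 0],
    [0.3, 0, 0, 0, 0],
    [0.1, 0, 0, 0, 0],
    [0.1, 0, 0, 0, 0],
    [0.1, 0, 0, 0, 0],
    [0.1, 0, 0, 0, 0],
    [0.1, 0, 0, 0, 0],
    [0.04, 0, 0, 0, 0],
    [0, 0, 0, 0, 0],
    [0, 0, 0, 0, 0]
  ]
}}

```text
time: 6.6
ee_pos: [0.6242, -0.1463, 0.1067]
tool_rot: [55.8, 89.8, -17.1]
wrist_force: [-1.9, 1.5, 7.3]
width: -0.0
```

Run:
```python
from h import *
rep()
```

```text
t 6.6 hinge xyz [74.5 -0.1  5.7] F [-1.9  1.5  7.3] w -0.0
tool axes in hinge frame
 [[ 0.002  1.     0.001]
 [-0.002  0.001 -1.   ]
 [-1.     0.002  0.002]]
```

>>> {"name": "move_arm", "arguments": {
  "commands": [
    [0.04, 0, 0, 0, 0],
    [0, 0, 0, 0, 0],
    [-0.2, 0, 0, 0, 0],
    [-0.4, 0, 0, 0, 0],
    [-0.5, 0, 0, 0, 0],
    [-0.5, 0, 0, 0, 0],
    [-0.5, -0.5, 0, 0, 0],
    [-0.4, -0.6, 0, 0, 0],
    [0, -0.6, 0, 0, 0],
    [0, -0.6, 0, 0, 0],
    [0, 0, 0, 0, 0],
    [0, 0, 0, 0, 0]
  ]
}}

```text
time: 7.8
ee_pos: [0.5135, -0.1802, 0.2274]
tool_rot: [60.5, 90.0, -12.6]
wrist_force: [-0.1, -0.3, -0.3]
width: 0.002
```

Run:
```python
from h import *
rep()
c=r.camera("scene"); a=c["image"]; W=cloud(c)
for t in ("long_tip","bottle"): print(t,[(round(d["conf"],2),world(c,d["position"]).round(3)) for d in r.find_in(t,"scene")][:2])
H=np.stack([(W-PIN)@ex,(W-PIN)@ey,(W-PIN)[...,2]],-1)*1000
for x in range(0,95,8):
    m=(abs(H[...,0]-x)<4)&(abs(H[...,1])<16)&(H[...,2]>-10)&(H[...,2]<55)
    if m.any(): print(x,m.sum(),np.percentile(H[m][:,2],[5,50,95]).round(1))
cv2.imwrite("pics/g.png",cv2.resize(a[80:260,130:370],(800,600),interpolation=cv2.INTER_CUBIC)[:,:,::-1])
```

```text
t 7.8 hinge xyz [-4.130e+01 -1.000e-01  1.264e+02] F [-0.1 -0.3 -0.3] w 0.0
tool axes in hinge frame
 [[ 0.001  1.    -0.001]
 [-0.    -0.001 -1.   ]
 [-1.     0.001  0.   ]]
long_tip [(0.72, array([ 0.607, -0.143,  0.093])), (0.66, array([0.517, 0.181, 0.107]))]
bottle [(0.65, array([ 0.81 , -0.059,  0.095]))]
0 32 [0.  3.2 5.5]
8 27 [-1.   1.8  4.2]
16 36 [-6.2  1.1  2.9]
24 25 [-5.1  0.8  3.2]
32 39 [-7.3  1.   7.2]
40 33 [-6.4  1.7  6.4]
48 24 [-5.3  0.6  2.8]
56 34 [-2.6  1.7  3.4]
64 33 [-6.5  1.2  3. ]
72 25 [-3.5  3.9  6.2]
80 75 [-7.3  0.1  5.3]
88 30 [-8.8 -6.8 -4.5]
```

View pics/g.png

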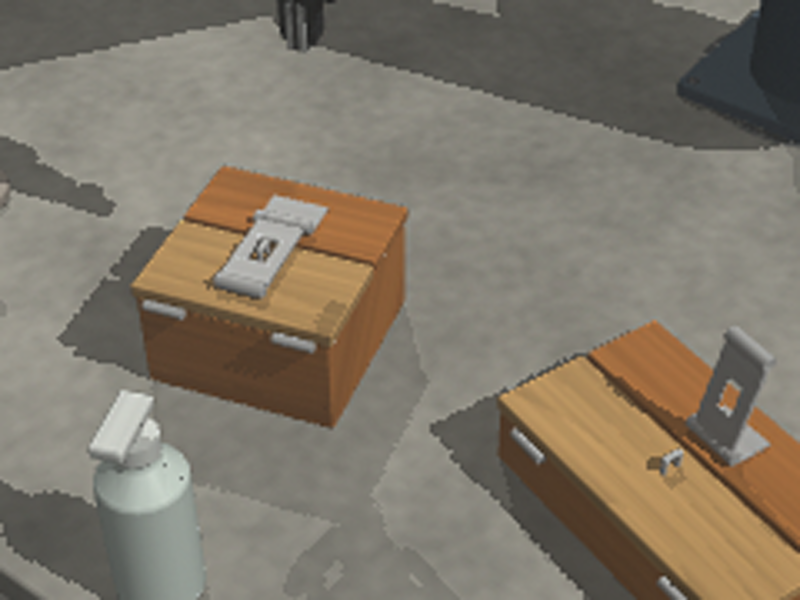

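The picture shows the square box's hasp flat, with the catch through its slot at about (263, 248). The long box's hasp still stands at (735, 395), the bottle stands at (150, 500), and the arm is clear of everything.

```bash
python3 -c "
from workcell import r; print(r.sign_off())"
```

```text
the job is handed in; nothing more can be done
None
```

The square box's hasp now lies flat on the lid with the catch through its slot, and I handed the job in at about 8 s of the 32 s allowed. I pushed the hasp over from behind with the closed fingers, pressed the end bar down from above, and then backed the arm away.

On the way over, the fingers slipped past the bar and pressed against it with about 21 N. I backed off, lifted and pressed again from above.

**Last checks:**
- **Square hasp:** the depth image shows the plate level, with the bar's top about 6 mm above the pin, which matches shut. The final press ended at that same height with about 7 N.
- **Bottle:** it was found within about 2 mm of its starting position and is still upright.
- **Long box's hasp:** it is still standing, found within about 4 mm of its start. The detector also reported a false match for this on the shut square hasp, with slightly higher confidence (0.72 against 0.66). I judged by the picture, which clearly shows the long one upright.
- **Robot:** it touches nothing, and the wrist force reads about 0 N.

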